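Turn the tool carousel to the tape measure

TASK

Bring the tape measure round to the front of the carousel: push the turntable round by the posts on its rim until the tape measure stands at the fixed pointer that sticks out from under the disc, its middle in line with the arrow, and leave it at rest there. Push gently and grip or lift nothing; do not touch the things standing in the carousel's bays, and leave everything else on the bench where it is.

Things in the scene. Friction and masses are not known exactly. Their poses are not given: they have to be found in the camera images.
- carousel_base: fixed dark steel foot of the carousel, a plate 200 mm across, 12 mm high. Origin: on the bench, on the vertical axis the carousel turns about. Its own -x axis is the pointer's direction: a flat steel tongue, 12 mm high, that comes out from under the disc towards the robot (up to 30 degrees to either side) and ends in a pointed, diamond-shaped arrow head, tip 192 mm from the axis
- turntable: the carousel's plywood disc, 284 mm across, top 26 mm above the bench, edge lip 6 mm high. Turns both ways without stops; light friction (1 to 2 N at a post) keeps it where left. Dividers 30 mm high along its x and y axes, out to 110 mm, part it into four bays, their middles 74 mm from the axis; a 36 mm high hub, radius 12 mm, in the middle. Origin: centre of its underside, 14 mm up
- post0 (a point): top centre of an upright round wooden post, 16 mm thick, 50 mm high above the disc (its top 76 mm above the bench), rigidly fixed near the disc's edge 129 mm from the axis, at the end of the divider on the disc's +x axis. Parts bins and a shelf board hang over the bench 0.28 m up, beyond about x = 0.65 m: a gripper upright over x > 0.62 m can strike them, so push posts on the near side and the flanks, changing post if needed
- post1 (a point): top centre of an upright round wooden post, 16 mm thick, 50 mm high above the disc (its top 76 mm above the bench), rigidly fixed near the disc's edge 129 mm from the axis, at the end of the divider on the disc's +y axis. Parts bins and a shelf board hang over the bench 0.28 m up, beyond about x = 0.65 m: a gripper upright over x > 0.62 m can strike them, so push posts on the near side and the flanks, changing post if needed
- post2 (a point): top centre of an upright round wooden post, 16 mm thick, 50 mm high above the disc (its top 76 mm above the bench), rigidly fixed near the disc's edge 129 mm from the axis, at the end of the divider on the disc's -x axis. Parts bins and a shelf board hang over the bench 0.28 m up, beyond about x = 0.65 m: a gripper upright over x > 0.62 m can strike them, so push posts on the near side and the flanks, changing post if needed
- post3 (a point): top centre of an upright round wooden post, 16 mm thick, 50 mm high above the disc (its top 76 mm above the bench), rigidly fixed near the disc's edge 129 mm from the axis, at the end of the divider on the disc's -y axis. Parts bins and a shelf board hang over the bench 0.28 m up, beyond about x = 0.65 m: a gripper upright over x > 0.62 m can strike them, so push posts on the near side and the flanks, changing post if needed
- tape_measure: tape measure with a rounded brown body and a black round face, 58x77x62 mm, standing loose on its base in the middle of one of the four bays (which bay varies). Origin: centre of its underside
- screw_dish: round shallow metal dish of screws, 86 mm across, 26 mm high, loose in another bay. Origin: centre of its underside
- masking_tape: roll of masking tape lying flat, 96 mm across, 25 mm high, loose in another bay. Origin: centre of its underside
- offcut_1: block of wood, 75x83x40 mm, loose in another bay. Origin: centre of its underside
- mug: mug, 86 mm across, 96 mm high, on the bench behind, to the right; bystander. Origin: near the centre of its underside
- glue_bottle: glue bottle, 57 mm across, 170 mm high, on the bench behind, to the right; bystander. Origin: centre of its underside
- screwdriver_b: screwdriver, 235 mm long, lying on the bench to the left; bystander. Origin: centre of its underside
- offcut_0: flat piece of wood, 89x146x22 mm, on the bench behind the carousel, to the right; bystander. Origin: centre of its underside
- chisel: chisel, 236 mm long, lying on the bench to the left; bystander. Origin: centre of its underside
Not all that is in view belongs to the job. What is shaped like the tape_measure but pink or yellow is not meant.

How it is judged:
At the end, for the whole second after the job is handed in: The turntable is at rest with the tape measure in front: its centre lies within 13 mm (about 10 degrees of turning) of the line from the carousel's axis along the pointer, on the pointer's side, and all four things stand upright and at rest in their bays, their centres 55 to 92 mm from the axis (y of tape_measure in the frame of carousel_base between -0.013 and 0.013 m and x of tape_measure in the frame of carousel_base below -0.05 m and angular speed of turntable below 0.05 rad/s and horizontal distance between tape_measure and turntable between 0.055 and 0.092 m and angle between each of tape_measure, screw_dish, masking_tape, offcut_1's own z axis and vertical below 0.15 rad and linear speed of each of tape_measure, screw_dish, masking_tape, offcut_1 below 0.02 m/s and horizontal distance between screw_dish and turntable between 0.055 and 0.092 m and horizontal distance between masking_tape and turntable between 0.055 and 0.092 m and horizontal distance between offcut_1 and turntable between 0.055 and 0.092 m); the robot touches nothing.
It fails at once if a thing in the carousel is lifted (more than 20 mm above the disc) (height (world z) of any of tape_measure, screw_dish, masking_tape, offcut_1 above 0.046 m).
It fails at once if the robot touches a thing in the carousel (over 1 N) (contact force between any of the fingers, the arm and tape_measure above 1 N or contact force between any of the fingers, the arm and screw_dish above 1 N or contact force between any of the fingers, the arm and masking_tape above 1 N or contact force between any of the fingers, the arm and offcut_1 above 1 N).
It fails at once if the turntable is gripped or forced (over 30 N from the fingers) (contact force between the fingers and turntable above 30 N).
It fails at once if a bystander on the bench is moved more than 20 mm (distance of any of mug, glue_bottle, screwdriver_b, offcut_0, chisel from where it was at the start of the episode above 0.02 m).
It also fails if it takes over 54 s, if anything falls off the work surface, if the arm or the gripper's body presses on something with over 40 N, if the wrist force passes 120 N, or if a joint passes its speed limit or range.

ROBOT

A 7-joint arm with a two-finger parallel gripper is mounted at the origin on a cart in front of the work surface, level with it; the furniture and walls round the work are solid. World frame = base frame: x ahead of the robot, y to its left, z up, the work surface at z = 0. Lengths are in m, angles in rad, forces in N, time in s.
With the tool pointing down it reaches from about 0.35 to 0.9 m from the base axis. Payload 19.9 kg.
Tool frame: the origin (TCP) lies on the centre line of the jaws, within the pads' length; the fingertips stand 22 mm ahead of it and the grasp point (between the pads) lies 3 mm ahead of it; z points along the fingers, y is the line along which they close (so a half turn about z gives the same grasp; the last joint's range is limited). The gripper opens to 94 mm and grips with 3 to 60 N. Pads are 16 mm wide; open, the fingers measure 119 mm over their backs; the gripper's body (75 mm by 177 mm) begins 78 mm behind the grasp point.
Start: joints at [-1.302, 0.417, -0.01, 1.614, 0.005, 1.111, -0.053], TCP at [0.191, 0.595, 0.227] pointing down, gripper open.
Joint ranges: [-2.81, 2.81], [-0.39, 2.02], [-1.27, 1.25], [0.06, 2.57], [-1.19, 4.33], [0.19, 2], [-2.82, 2.82]. Speed limits (rad/s): [1.89, 1.89, 2.39, 2.39, 3.01, 3.01, 3.01].

INTERFACE

Orientations are given as a unit quaternion [x, y, z, w].
In Python, from bench import status, camera, camera_params, r gives the robot as it stands.
- The arm moves only by the tool drive_tool, never from a script. Its argument "plan" is a list of rows, each a list of 7 numbers: the shift along the tool's x, y, z in mm, then the turn, a rotation vector about the tool's x, y, z in rad, then the closure in counts, from 0 (fully open) to 255 (shut). In form: [[tx, ty, tz, rx, ry, rz, hand], ...]. A call has exactly 10 rows; each row is the pose to reach, as a shift and turn from the pose commanded when the call began, along the tool's axes at that moment; what a row does not reach only later rows make up. A row lasts 1/10 s, in which the tool goes at most 50 mm and 8.59 degrees, less where a joint would pass 70% of its speed; a pose out of reach is approached as far as the arm can. A call with a gripper value outside its range is refused whole. The fingers move at their own pace and stop on an object; the grip force is fixed at half the most. Time passes only in rows, so rows that repeat a pose let the fingers close, or fill a call up. It gives the time, the measured TCP pose, the force, the opening and the grip force at its end, in the units of the state.
- status.read_state(): the state, without advancing time (a new reading comes with each control period).
- camera(name): name is "scene" or "top" or "wrist"; returns the picture (420x560x3 uint8, blue, green, red); there is no depth.
- camera_params(name): a dict with "camera_matrix" (3x3 intrinsics, pixels), "k1" (the pictures are not rectified: a ray, as slopes to the right and down, at radius r is drawn at 1 + k1 r^2 times it, then the intrinsics apply), "extrinsics" (4x4, takes a point from world to camera coordinates); the wrist camera has in their place "hand_eye" (4x4, takes a point from camera to tool coordinates, whose origin is the TCP and whose axes are the flange's). Camera axes: x right, y up, looking along -z (the intrinsics and any distortion apply to the point x, -y, -z); pixel columns grow to the right and rows downward; lengths in m; the calibration is good to about 2 mm. A picture is of the moment at which its call begins: read the wrist's pose just before it. camera_params takes no time and is no camera call.
- r.hand_in(): hands the job in; it is judged then, once.
The state is a dict: "time": time; "joint_positions": joint angles; "qd": joint speeds; "effort": joint torques, N m; "tcp_pos": TCP position; "ee_rot": TCP orientation; "ft_force": force on the tool from outside, world axes, zero at the start; "torque": the same for the moment, N m; "opening": finger opening in m; "gripper_force": force on a finger pad.
Only numpy, scipy, OpenCV 4.12 (cv2) and the standard library are available. Lean on these libraries where they do the work, as an engineer would, in place of code of your own. Each camera call takes 0.05 s, during which the arm holds its last target. There are 200 camera calls.

## Working session

There is one attempt and no reset: what is moved stays moved. The work goes in short steps, Python scripts to look and compute and a tool call to move; the robot and the scene stay as the last step left them, time stands still between calls to the robot, and variables do not carry over. Pictures are saved under pics/ and viewed, at most 10 in all, crops included, and the job is handed in when it is done.

Besides the shell and the picture viewer there is one more tool, called after "Request:" as a command line: name --pt "numbers of a row" for each row, then --argument value for the rest. drive_tool: Moves the arm, as the interface text tells. Its arguments: {"type":"object","properties":{"plan":{"type":"array"}},"required":["plan"]}

```bash
mkdir -p pics; ls; python3 - <<'E'
from bench import status,camera,camera_params
import cv2,numpy as np
a=camera("top");b=camera("scene")
cv2.imwrite("pics/top.png",a);cv2.imwrite("pics/scene.png",b)
s=status.read_state();print(s)
for n in("top","scene"):print(camera_params(n))
E
```

```text
pics
{'time': 0.1, 'joint_positions': array([-1.30150657,  0.41787517, -0.01032133,  1.61409622,  0.00464434,
        1.11070585, -0.05297685]), 'qd': array([-0.00045723, -0.00098639, -0.00062391,  0.00031755,  0.00031089,
       -0.00090134, -0.00016956]), 'effort': array([ 5.43631031e-04, -8.52565241e+01,  6.39805757e-01, -4.26688600e+01,
       -4.89556161e-02,  1.65062357e-02,  1.06101900e-04]), 'tcp_pos': array([0.19102038, 0.59476825, 0.22691961]), 'ee_rot': array([ 1.54758808e-01,  9.87952139e-01, -5.25957197e-04, -6.87989338e-05]), 'ft_force': array([-0.11062746, -0.00928959, -0.60408096]), 'torque': array([-0.08024337,  0.06842908, -0.02958875]), 'gripper_force': 0.0, 'opening': 0.0939327473576738}
{'camera_matrix': array([[479.53072516,   0.        , 289.47330254],
       [  0.        , 479.53072516, 205.73803128],
       [  0.        ,   0.        ,   1.        ]]), 'k1': -0.1249522269990131, 'extrinsics': array([[-1.87399119e-03, -9.99872940e-01,  1.58300733e-02,
         7.96714106e-02],
       [ 9.97433084e-01, -7.35825438e-04,  7.16009869e-02,
        -5.61367951e-01],
       [-7.15802411e-02,  1.59236184e-02,  9.97307730e-01,
        -1.40577177e+00],
       [ 0.00000000e+00,  0.00000000e+00,  0.00000000e+00,
         1.00000000e+00]])}
{'camera_matrix': array([[515.5590803 ,   0.        , 287.81062165],
       [  0.        , 515.5590803 , 201.45088457],
       [  0.        ,   0.        ,   1.        ]]), 'k1': -0.09059307874810611, 'extrinsics': array([[ 0.43647455, -0.89962466,  0.01286212, -0.17987991],
       [ 0.60404959,  0.3036041 ,  0.73685049, -0.44185451],
       [-0.66679386, -0.31384713,  0.67593337, -1.1402775 ],
       [ 0.        ,  0.        ,  0.        ,  1.        ]])}
```

View pics/top.png

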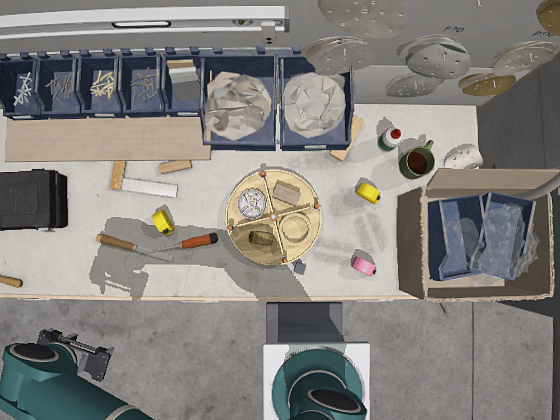

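View pics/scene.png

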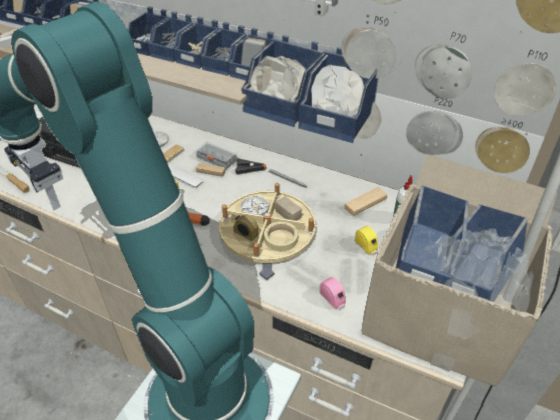

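Top: carousel at about (275,217), arrow head near (299,267), tape measure at (261,238), posts near (263,174), (317,204), (286,261), (230,231). Next I zoom in and cast rays.

```bash
cat > h.py <<'E'
import cv2,numpy as np
from bench import camera,camera_params,status
def ray(p,uv):
    K=p["camera_matrix"];d=np.array([p["k1"],0,0,0,0.])
    # drawn = r(1+k1 r^2): same as OpenCV's k1
    x,y=cv2.undistortPoints(np.array([[uv]],float),K,d[:5])[0,0]
    E=p["extrinsics"];R=E[:3,:3]
    return -R.T@E[:3,3],R.T@np.array([x,-y,-1])
def onz(p,uv,z):
    o,d=ray(p,uv);return o+d*(z-o[2])/d[2]
def proj(p,X):
    E=p["extrinsics"];c=E[:3,:3]@np.array(X)+E[:3,3]
    return cv2.projectPoints(np.array([[c[0],-c[1],-c[2]]]),np.zeros(3),np.zeros(3),p["camera_matrix"],np.array([p["k1"],0,0,0,0.]))[0][0,0]
E
python3 - <<'E'
import cv2
a=cv2.imread("pics/top.png")[160:285,215:335]
b=cv2.imread("pics/scene.png")[175:285,210:325]
s=5
a=cv2.resize(a,(480,500),interpolation=cv2.INTER_CUBIC) if 0 else cv2.resize(a,None,fx=4.5,fy=4.5,interpolation=cv2.INTER_CUBIC)
cv2.imwrite("pics/topz.png",a)
b=cv2.resize(b,None,fx=5,fy=5,interpolation=cv2.INTER_CUBIC)
cv2.imwrite("pics/scz.png",b)
E
```

```text
(no output)
```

View pics/topz.png

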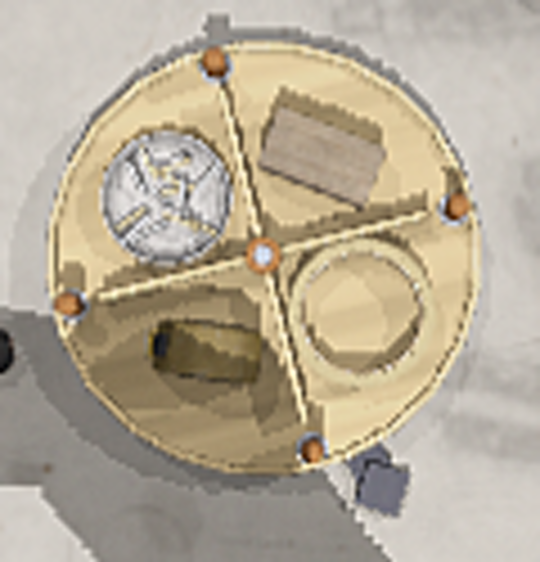

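View pics/scz.png

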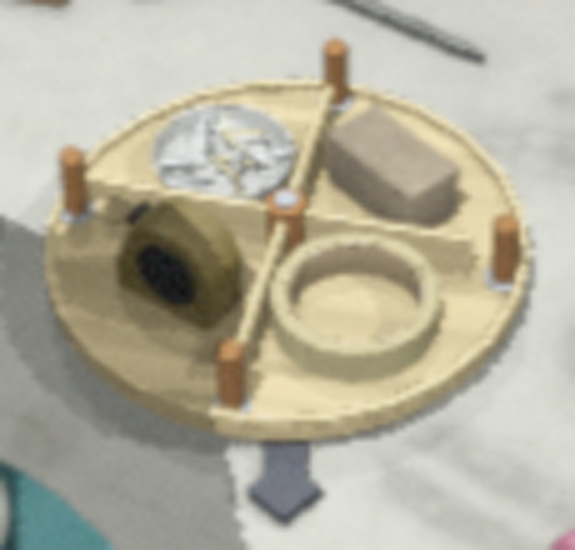

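Top zoom shows post tops at (214,60), (457,205), (313,448), (67,303), hub (262,255), tape measure about (205,350), arrow head centre about (382,487). Scene zoom: arrow tip (286,523), its corners (250,493) and (322,493), tape measure body (180,265).

```bash
python3 - <<'E'
from h import *
T=camera_params("top");S=camera_params("scene");np.set_printoptions(precision=4,suppress=True)
t=lambda u,v:((u+.5)/4.5-.5+215,(v+.5)/4.5-.5+160)
s=lambda u,v:((u+.5)/5-.5+210,(v+.5)/5-.5+175)
P=[onz(T,t(*q),.076) for q in[(214,60),(457,205),(313,448),(67,303)]]
c=np.mean(P,0);print("centre",c)
for p in P:d=p-c;print(p,np.hypot(*d[:2]),np.degrees(np.arctan2(d[1],d[0])))
print("hub",onz(T,t(262,255),.062))
# two-view height checks: triangulate posts
def tri(a,b):
    o,d=ray(T,a);q,e=ray(S,b);d/=np.linalg.norm(d);e/=np.linalg.norm(e)
    x=np.linalg.lstsq(np.c_[d,-e],q-o,rcond=None)[0];A=o+d*x[0];B=q+e*x[1];return (A+B)/2,np.linalg.norm(A-B)
for a,b in[((214,60),(336,43)),((457,205),(507,219)),((313,448),(232,346)),((67,303),(72,153)),((262,255),(287,199))]:print("tri",*tri(t(*a),s(*b)))
for n,q in dict(tip=(286,523),l=(250,493),r=(322,493),neck=(287,447)).items():
    p=onz(S,s(*q),.012);d=p-c;print(n,p,np.hypot(*d[:2]),np.degrees(np.arctan2(d[1],d[0])))
p=onz(T,t(382,487),.012);d=p-c;print("head top",p,np.hypot(*d[:2]),np.degrees(np.arctan2(d[1],d[0])))
for z in(.07,.088):
  p=onz(T,t(205,350),z);d=p-c;print("tape",p,np.hypot(*d[:2]),np.degrees(np.arctan2(d[1],d[0])))
E
```

```text
centre [0.5283 0.1268 0.076 ]
[0.6518 0.158  0.076 ] 0.1273110800441489 14.168150768082832
[0.559  0.0035 0.076 ] 0.12705134378349478 -76.03790882758683
[0.4055 0.0952 0.076 ] 0.126809161715863 -165.54002289033468
[0.497  0.2506 0.076 ] 0.1276964088234615 104.18907502272057
hub [0.528  0.1276 0.062 ]
tri [0.6525 0.1567 0.0757] 0.002946912970108409
tri [0.56   0.0017 0.0744] 0.003822424437922929
tri [0.4058 0.0944 0.0728] 0.0016644119710622093
tri [0.4975 0.2501 0.0739] 0.001652792338019118
tri [0.5288 0.1261 0.0634] 0.0032155458444317
tip [0.3543 0.0347 0.012 ] 0.19693354626645423 -152.11390879988818
l [0.3639 0.0618 0.012 ] 0.1768170269180515 -158.4071270856959
r [0.3814 0.0269 0.012 ] 0.17773709396192097 -145.77489245293236
neck [0.4019 0.0589 0.012 ] 0.14354447855950075 -151.77249531434245
head top [0.3772 0.0494 0.012 ] 0.16979162435209977 -152.8677985841685
tape [0.4674 0.1635 0.07  ] 0.0711676164212385 148.95234363599764
tape [0.4673 0.1627 0.088 ] 0.0708414348881874 149.55897100312617
```

Request:
drive_tool --pt "-30 -16 0 0 0 -0.05 255" --pt "-70 -37 0 0 0 -0.1 255" --pt "-110 -58 0 0 0 -0.15 255" --pt "-150 -79 0 0 0 -0.2 255" --pt "-190 -101 0 0 0 -0.25 255" --pt "-230 -122 0 0 0 -0.3 255" --pt "-270 -143 0 0 0 -0.35 255" --pt "-310 -164 0 0 0 -0.4 255" --pt "-350 -185 0 0 0 -0.45 255" --pt "-370 -196 0 0 0 -0.49 255"

```text
time: 1.1
tcp_pos: [0.4858, 0.2917, 0.2273]
ee_rot: [-0.089, 0.996, -0.001, 0.0]
ft_force: [-0.4, 0.6, 0.9]
opening: 0.0176
gripper_force: 0.0
```

Request:
drive_tool --pt "-10 -14 0 0 0 0 255" --pt "-20 -28 5 0 0 0 255" --pt "-33 -44 15 0 0 0 255" --pt "-33 -44 35 0 0 0 255" --pt "-33 -44 55 0 0 0 255" --pt "-33 -44 75 0 0 0 255" --pt "-33 -44 90 0 0 0 255" --pt "-33 -44 100 0 0 0 255" --pt "-33 -44 105 0 0 0 255" --pt "-33 -44 105 0 0 0 255"

```text
time: 2.1
tcp_pos: [0.5237, 0.2579, 0.1222]
ee_rot: [-0.09, 0.996, -0.0, -0.0]
ft_force: [-0.2, -0.5, -0.2]
opening: 0.0003
gripper_force: 0.0
```

```bash
python3 - <<'E'
from h import *
s=status.read_state();print(s["tcp_pos"],s["ee_rot"],s["opening"])
a=camera("wrist");b=camera("top");c=camera("scene")
cv2.imwrite("pics/w1.png",a)
cv2.imwrite("pics/m1.png",np.hstack([cv2.resize(a,(420,315)),cv2.resize(c[150:300,180:360],None,fx=2.1,fy=2.1,interpolation=cv2.INTER_CUBIC)]))
E
```

```text
[0.52371347 0.25787923 0.12221424] [-8.95182554e-02  9.95985156e-01 -1.26076604e-04 -1.85925145e-04] 0.0003132322671690348
```

View pics/m1.png

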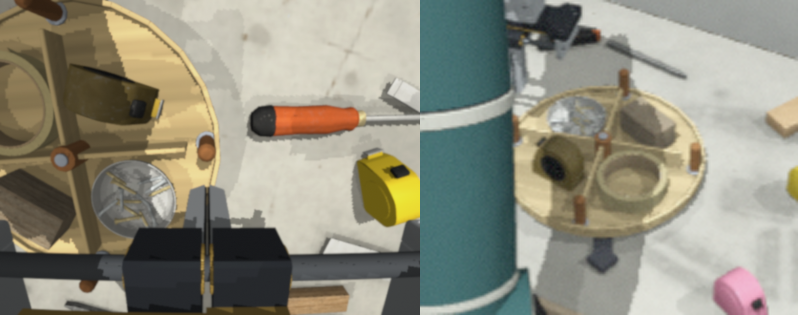

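The wrist view shows the closed fingers at (205,190) directly behind the left post at (205,147), clear of the dish. I'll descend.

Request:
drive_tool --pt "0 0 6 0 0 0 255" --pt "0 0 14 0 0 0 255" --pt "0 0 22 0 0 0 255" --pt "0 0 30 0 0 0 255" --pt "0 0 38 0 0 0 255" --pt "0 0 45 0 0 0 255" --pt "0 0 50 0 0 0 255" --pt "0 0 53 0 0 0 255" --pt "0 0 54 0 0 0 255" --pt "0 0 54 0 0 0 255"

```text
time: 3.25
tcp_pos: [0.5238, 0.2579, 0.0685]
ee_rot: [-0.089, 0.996, -0.0, 0.0]
ft_force: [0.7, -0.1, 0.2]
opening: 0.0003
gripper_force: 0.0
```

```bash
cat > arc.py <<'E'
# rows along the arc: finger centre at radius .129, angle a0 -> a1 (deg), tool x kept tangential + off
import sys;from h import *
from scipy.spatial.transform import Rotation as R
C=np.array([.5283,.127]);rad=.129
def at(a,n):return np.r_[C+rad*np.array([np.cos(a),np.sin(a)]),.068]
s=status.read_state();p0=s["tcp_pos"];R0=R.from_quat(s["ee_rot"]).as_matrix()
for a in map(float,sys.argv[1:]):
    d=at(np.radians(a),0)-p0;yaw=np.degrees(np.arctan2(R0[1,0],R0[0,0]))%360
    print(a,np.round(R0.T@d*1000,1),"rz",np.round(-np.radians(a+98-yaw),3))
E
python3 arc.py 92 96 99 102 105 108 111 114
```

```text
92.0 [ 0.4 -1.9  0.5] rz 0.005
96.0 [ 9.3 -0.9  0.5] rz -0.065
99.0 [16.1 -0.6  0.5] rz -0.118
102.0 [22.8 -0.6  0.5] rz -0.17
105.0 [29.6 -1.   0.5] rz -0.222
108.0 [36.3 -1.8  0.5] rz -0.275
111.0 [43.  -2.8  0.5] rz -0.327
114.0 [49.6 -4.3  0.5] rz -0.379
```

Request:
drive_tool --pt "2 -1 0 0 0 -0.01 255" --pt "5 -1 0 0 0 -0.03 255" --pt "8 -1 0 0 0 -0.05 255" --pt "11 -1 0 0 0 -0.08 255" --pt "14 -1 0 0 0 -0.1 255" --pt "17 -1 0 0 0 -0.125 255" --pt "20 -1 0 0 0 -0.15 255" --pt "23 -1 0 0 0 -0.17 255" --pt "26 -1 0 0 0 -0.195 255" --pt "29.6 -1 0 0 0 -0.222 255"

```text
time: 4.25
tcp_pos: [0.4947, 0.2514, 0.0684]
ee_rot: [-0.2, 0.98, -0.0, 0.0]
ft_force: [1.3, -0.4, 0.4]
opening: 0.0002
gripper_force: 0.5
```

```bash
python3 arc.py 105 107 109 111 113 115 117 119 121 123 125; python3 -c "
from h import *
print(status.read_state()['ft_force'])
cv2.imwrite('pics/t2.png',camera('top'));cv2.imwrite('pics/w2.png',camera('wrist'))"
```

```text
105.0 [-0.3  0.1  0.4] rz 0.002
107.0 [4.2 0.7 0.4] rz -0.033
109.0 [8.6 1.1 0.4] rz -0.068
111.0 [13.1  1.3  0.4] rz -0.103
113.0 [17.6  1.4  0.4] rz -0.138
115.0 [22.1  1.3  0.4] rz -0.173
117.0 [26.6  1.1  0.4] rz -0.208
119.0 [31.1  0.7  0.4] rz -0.243
121.0 [35.6  0.2  0.4] rz -0.277
123.0 [40.  -0.5  0.4] rz -0.312
125.0 [44.5 -1.4  0.4] rz -0.347
[ 1.32485819 -0.38510124  0.43549096]
```

Contact is gentle, at about 1 N. I'll continue along the arc.

Request:
drive_tool --pt "4 0.7 0 0 0 -0.03 255" --pt "8.5 1 0 0 0 -0.07 255" --pt "13 1.3 0 0 0 -0.1 255" --pt "17.5 1.4 0 0 0 -0.14 255" --pt "22 1.3 0 0 0 -0.17 255" --pt "26.5 1.1 0 0 0 -0.21 255" --pt "31 0.7 0 0 0 -0.24 255" --pt "35.5 0.2 0 0 0 -0.28 255" --pt "40 -0.5 0 0 0 -0.31 255" --pt "44.5 -1.4 0 0 0 -0.347 255"

```text
time: 5.35
tcp_pos: [0.4541, 0.2328, 0.0685]
ee_rot: [-0.366, 0.93, -0.0, 0.0]
ft_force: [1.4, 0.3, -0.0]
opening: 0.0005
gripper_force: 0.5
```

Request:
drive_tool --pt "4 0.7 0 0 0 -0.03 255" --pt "8.5 1 0 0 0 -0.07 255" --pt "13 1.3 0 0 0 -0.1 255" --pt "17.5 1.4 0 0 0 -0.14 255" --pt "22 1.3 0 0 0 -0.17 255" --pt "26.5 1.1 0 0 0 -0.21 255" --pt "31 0.7 0 0 0 -0.24 255" --pt "35 0.2 0 0 0 -0.275 255" --pt "38 -0.2 0 0 0 -0.295 255" --pt "40 -0.5 0 0 0 -0.31 255"

```text
time: 6.35
tcp_pos: [0.4253, 0.2051, 0.0685]
ee_rot: [-0.505, 0.863, -0.0, 0.0]
ft_force: [1.6, -0.3, -0.6]
opening: 0.0003
gripper_force: 0.4
```

```bash
python3 arc.py 143 144 146 148 150 152 154 156 158; python3 - <<'E'
from h import *
c=camera('scene');t=camera('top')
cv2.imwrite("pics/sc3.png",c);cv2.imwrite("pics/t3.png",t)
cv2.imwrite("pics/m3.png",np.hstack([cv2.resize(c[175:285,210:325],(400,400),interpolation=cv2.INTER_CUBIC),cv2.resize(t[160:285,210:335],(400,400),interpolation=cv2.INTER_CUBIC)]))
E
```

```text
143.0 [ 0.4 -0.2  0.5] rz -0.006
144.0 [2.6 0.1 0.5] rz -0.023
146.0 [7.1 0.5 0.5] rz -0.058
148.0 [11.6  0.8  0.5] rz -0.093
150.0 [16.1  0.9  0.5] rz -0.128
152.0 [20.6  0.9  0.5] rz -0.163
154.0 [25.1  0.7  0.5] rz -0.198
156.0 [29.6  0.4  0.5] rz -0.233
158.0 [34.1 -0.1  0.5] rz -0.268
```

View pics/m3.png

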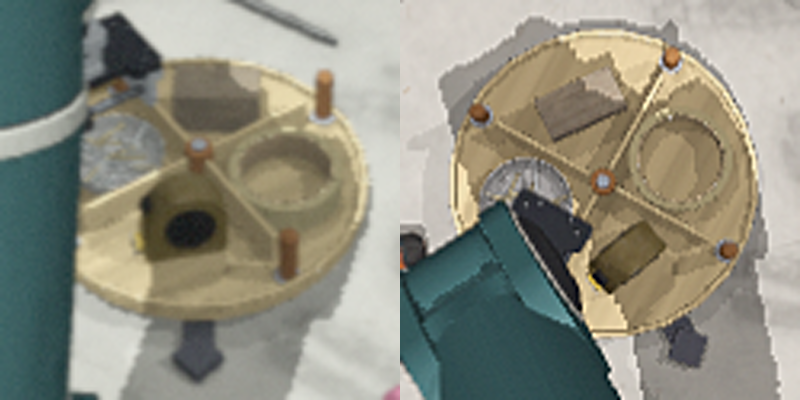

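Top view (right half): posts at (272,56), (80,112), (328,250) of the crop and the tape measure at about (228,257). The arrow is still a bit further on.

```bash
cat > chk.py <<'E'
from h import *
T=camera_params("top");C=np.array([.5283,.127])
def ang(q,z,sc=3.2,o=(210,160)):
    p=onz(T,((q[0]+.5)/sc-.5+o[0],(q[1]+.5)/sc-.5+o[1]),z)[:2]-C
    return np.round(np.hypot(*p),4),np.round(np.degrees(np.arctan2(p[1],p[0]))%360,1)
E
python3 - <<'E'
from chk import *
for q in[(272,56),(80,112),(328,250)]:print(ang(q,.076))
print(ang((228,257),.08))
E
```

```text
(np.float64(0.1275), np.float64(330.8))
(np.float64(0.1253), np.float64(60.9))
(np.float64(0.1278), np.float64(240.8))
(np.float64(0.072), np.float64(198.3))
```

Request:
drive_tool --pt "3 0 0 0 0 -0.023 255" --pt "6 0.4 0 0 0 -0.05 255" --pt "9 0.6 0 0 0 -0.075 255" --pt "12 0.8 0 0 0 -0.1 255" --pt "15 0.9 0 0 0 -0.12 255" --pt "18 0.9 0 0 0 -0.145 255" --pt "20.5 0.9 0 0 0 -0.163 255" --pt "22.5 0.8 0 0 0 -0.18 255" --pt "24 0.7 0 0 0 -0.19 255" --pt "24.5 0.7 0 0 0 -0.195 255"

```text
time: 7.45
tcp_pos: [0.4128, 0.1842, 0.0685]
ee_rot: [-0.587, 0.81, -0.0, -0.0]
ft_force: [-0.7, 1.9, -0.0]
opening: 0.0003
gripper_force: 0.6
```

Request:
drive_tool --pt "-2 0 0 0 0 0 255" --pt "-5 0 0 0 0 0 255" --pt "-8 0 0 0 0 0 255" --pt "-8 0 -10 0 0 0 255" --pt "-8 0 -25 0 0 0 255" --pt "-8 0 -45 0 0 0 255" --pt "-8 0 -70 0 0 0 255" --pt "-8 0 -100 0 0 0 255" --pt "-8 0 -125 0 0 0 255" --pt "-8 0 -140 0 0 0 255"

```text
time: 8.45
tcp_pos: [0.4157, 0.1922, 0.2111]
ee_rot: [-0.586, 0.81, -0.0, 0.001]
ft_force: [-0.7, -0.3, -0.4]
opening: 0.0005
gripper_force: 0.0
```

Request:
drive_tool --pt "-20 0 -10 0 0 0 255" --pt "-50 0 -15 0 0 0 255" --pt "-80 0 -15 0 0 0 255" --pt "-110 0 -15 0 0 0 255" --pt "-140 0 -15 0 0 0 255" --pt "-170 0 -15 0 0 0 255" --pt "-200 0 -15 0 0 0 255" --pt "-225 0 -15 0 0 0 255" --pt "-240 0 -15 0 0 0 255" --pt "-250 0 -15 0 0 0 255"

```text
time: 9.45
tcp_pos: [0.4932, 0.4305, 0.2238]
ee_rot: [-0.587, 0.81, 0.0, -0.0]
ft_force: [0.4, 0.1, -0.7]
opening: 0.0005
gripper_force: 0.0
```

```bash
python3 - <<'E'
from h import *
c=camera('scene');t=camera('top')
cv2.imwrite("pics/sc4.png",c);cv2.imwrite("pics/t4.png",t)
cv2.imwrite("pics/m4.png",np.hstack([cv2.resize(c[175:285,210:325],(400,400),interpolation=cv2.INTER_CUBIC),cv2.resize(t[160:285,210:335],(400,400),interpolation=cv2.INTER_CUBIC)]))
E
```

```text
(no output)
```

View pics/m4.png

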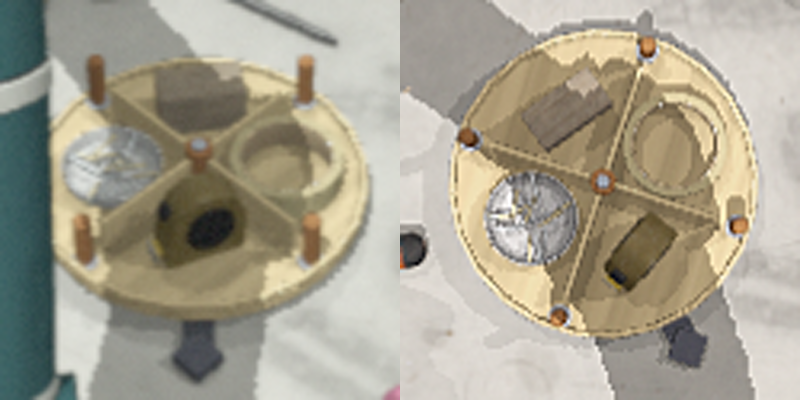

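Top view is clear: posts at (248,47), (68,137), (340,225), (160,317), tape measure about (241,252), arrow head about (286,343).

```bash
python3 - <<'E'
from chk import *
for q in[(248,47),(68,137),(340,225),(160,317)]:print(ang(q,.076))
for z in(.07,.088):print(ang((241,252),z))
print("arrow",ang((286,343),.012))
S=camera_params("scene")
q=(198,382);p=onz(S,((q[0]+.5)/(400/115)-.5+210,(q[1]+.5)/(400/110)-.5+175),.012)[:2]-C
print(np.hypot(*p),np.degrees(np.arctan2(p[1],p[0]))%360)
# tape measure mask (dark brown) and arrow (blue grey) from the top picture
t=cv2.imread("pics/t4.png");h=cv2.cvtColor(t,cv2.COLOR_BGR2HSV)
m=cv2.inRange(h,(0,70,0),(40,255,110));n,l,st,ce=cv2.connectedComponentsWithStats(m)
for i in range(1,n):
    if st[i,4]>60 and 220<ce[i][0]<330 and 160<ce[i][1]<280:print("brown",st[i],ce[i],ang(ce[i],.08,1,(0,0)))
m=cv2.inRange(h,(105,40,0),(140,255,130));n,l,st,ce=cv2.connectedComponentsWithStats(m)
for i in range(1,n):
    if st[i,4]>40 and 270<ce[i][0]<330 and 240<ce[i][1]<290:print("arrow",st[i],ce[i],ang(ce[i],.012,1,(0,0)))
E
```

```text
(np.float64(0.1262), np.float64(341.2))
(np.float64(0.1261), np.float64(72.2))
(np.float64(0.1287), np.float64(251.8))
(np.float64(0.1271), np.float64(162.8))
(np.float64(0.0725), np.float64(208.2))
(np.float64(0.0725), np.float64(208.1))
arrow (np.float64(0.1666), np.float64(207.2))
0.19862469023082077 207.75179911952992
brown [280 226  17  17  64] [289.5     231.84375] (np.float64(0.0654), np.float64(226.0))
brown [274 235  14  16 116] [280.51724138 242.54310345] (np.float64(0.0786), np.float64(195.9))
```

```bash
python3 -c "
from bench import r
print(r.hand_in())"
```

```text
the job is handed in; nothing more can be done
None
```

The tape measure now stands at the pointer, within about 1 degree of its line by the last top picture (allowed: about 10). The arm is clear of the carousel, and I handed the job in; the hand-in returned no verdict.

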